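Slide test of an injection pump plunger

ROBOT

A 6-joint arm with a two-finger parallel gripper is mounted at the origin on the work surface. World frame = base frame: x ahead of the robot, y to its left, z up, the work surface at z = 0. Lengths are in m, angles in rad, forces in N, time in s.
With the tool pointing down it reaches from about 0.35 to 0.975 m from the base axis. Payload 4.9 kg.
Tool frame: the origin (TCP) lies midway between the tips of the shut fingers; the grasp point (between the pads) lies arm.grasp_offset behind it (arm.grasp_offset is the distance from the TCP to the grasp point, in m); z points along the fingers, y is the direction in which the jaws open and shut (so a half turn about z gives the same grasp; the last joint's range is limited). The gripper opens to 85 mm and grips with 20 to 120 N. Pads are 22 mm wide; open, the fingers measure 114 mm over their backs; the gripper's body (76 mm by 85 mm) begins 54 mm behind the grasp point. The pads swing forward as they close: fully open they stand 13 mm farther back than shut.
Start: joints at [1.028, 0.053, 1.613, -0, 1.476, -0.119], TCP at [0.257, 0.57, 0.231] pointing down, gripper open.
Joint ranges: [-3.01, 3.01], [-1.01, 2.22], [0.06, 2.58], [-1.02, 4.17], [0.09, 2.62], [-3.14, 3.14]. Speed limits (rad/s): [2.57, 2.57, 3.14, 3.14, 3.14, 3.14].

INTERFACE

Orientations are given as [roll, pitch, yaw] about the fixed x, y, z axes, in that order (R = Rz(yaw) Ry(pitch) Rx(roll)).
In Python, from cell import arm gives the robot as it stands.
- The arm moves only by the tool arm_command, never from a script. Its arguments are lists of equal length, an entry for each row: "xyz": the shift along the world's x, y, z in cm, a list of three; "yaw": the turn about the world's z in rad. In form: {"xyz": [[tx, ty, tz], ...], "yaw": [yaw, ...]}. A call has 1 to 20 rows; each row is the pose to reach, as a shift and turn from the pose commanded when the call began; what a row does not reach only later rows make up. A row lasts 1/8 s, in which the tool goes at most 62.5 mm and 10.7 degrees, less where a joint would pass 70% of its speed; a pose out of reach is approached as far as the arm can. A call with a gripper value outside its range is refused whole. "claw" is the opening, from 0 (shut) to 1 (fully open), set as the call begins (left out, the last holds). The fingers move at their own pace and stop on an object; "force" is the grip in N (left out, the last holds). Time passes only in rows, so rows that repeat a pose let the fingers close. It gives the time, the measured TCP pose, the force and the opening at its end, in the units of the state.
- arm.get_state(): the state, without advancing time (a new reading comes with each control period).
- arm.snapshot(name): name is "side" or "top"; returns (picture, depth): 420x560x3 uint8, blue, green, red; 420x560 float32, m along the optical axis (not along the pixel's ray), 0 where there is no reading.
- arm.get_calibration(name): a dict with "camera_matrix" (3x3 intrinsics, pixels), "R" (3x3) and "t" (3): a world point X has camera coordinates R X + t. Camera axes: x right, y down, z forward; pixel columns grow to the right and rows downward; lengths in m; the calibration is good to about 2 mm. A picture is of the moment at which its call begins. get_calibration takes no time and is no camera call.
- arm.job_done(): hands the job in, once; it reports no verdict.
The state is a dict: "time_s": time; "joint_positions": joint angles; "joint_vel": joint speeds; "joint_efforts": joint torques, N m; "ee_pos": TCP position; "eef_rot": TCP orientation; "ft_force": force on the tool from outside, world axes, zero at the start; "wrist_torque": the same for the moment, N m; "gripper_width": finger opening in m.
Only numpy, scipy, OpenCV 4.12 (cv2) and the standard library are available. Lean on these libraries where they do the work, as an engineer would, in place of code of your own. Each camera call takes 0.05 s, during which the arm holds its last target.

TASK

Do the slide test on the steel pump barrel: draw it straight back so that its brass nose comes out of the bored black block, lift it at least 15 cm above the bench and turn it nose down to a slope of about 45 degrees, so that the partly pulled-out plunger slides fully home by its own weight, with nothing touching the plunger. Finish while still holding the barrel up at that slope with the plunger home: do not put it down or let it go. Leave the bush, cap nut, can and spanner where they are.

Things in the scene. Friction and masses are not known exactly. Their poses are not given: they have to be found in the camera images.
- barrel: Pump barrel: bright steel cylinder 30 mm in diameter, 143 mm long, with a brass nose (18 mm diameter, 25 mm long) on one end; 0.55 kg with plunger. Origin on its axis, 83 mm from the nose tip, 58 mm from the steel body's nose end, 85 mm from its tail end. x axis along the barrel from nose to tail. Starts level in the fixture, axis 75 mm above the bench, nose roughly towards the robot.
- grip_point (a point): Good place to grip the barrel across its 30 mm diameter, from above: on its axis, at the barrel's origin, near its balance point. The black block begins 60 mm from it on the nose side, the V rest 68 mm from it on the tail side, at the start.
- nose_tip (a point): Centre of the brass nose's end face, on the barrel's axis.
- plunger (a joint): How far the plunger (12 mm rod in line with the barrel, red foot 22 mm in diameter) stands out at the tail, in m: 0 = fully home on its stop, 0.032 = right out; starts at 0.018 to 0.030. About 0.1 kg. It stays put while the barrel is level, begins to slide by its own weight at 16 to 25 degrees nose down, and at 45 degrees slides home in 1 to 2 s.
- plunger_foot (a point): Centre of the outer face of the plunger's red foot, on the barrel's axis; 32 mm beyond the barrel's tail end when the plunger is home.
- fixture: Fixture bolted to the bench: dark steel plate 270 x 260 x 12 mm carrying a bored black block (robot's side) and a blue V rest, open at the top, under the barrel's tail end (far side). Origin on the bench surface under the barrel's starting origin; x axis level, from block to V rest, z up. V rest: x 68 to 80 mm, 45 mm wide, its top 74 mm above the bench.
- bore_mouth (a point): Centre of the bore's mouth on the black block's face that looks to the V rest; axes as the fixture's. The level bore is 21 mm in diameter and goes through the block, which is 30 mm thick, 80 mm wide, its top 106 mm above the bench. The nose starts 23 mm deep in it, so the barrel must move 23 mm along +x before it can be lifted.
- bush: Bystander: brass bush, 34 mm outer diameter, 22 mm high, standing on the fixture's plate on its +y side. Origin at the centre of its underside.
- cap_nut: Bystander: turned steel cap nut, 32 mm diameter, 40 mm high, standing on the fixture's plate on its -y side. Origin at the centre of its underside.
- grease_can: Bystander: closed yellow can, 66 mm diameter, 100 mm high, standing on the bench to one side. Origin at the centre of its underside.
- spanner: Bystander: steel spanner 170 mm long lying on the bench to one side. Origin at its middle, underside.
Things that resemble listed ones, but are neither listed nor needed, are in the scene too. Of the things shaped like the barrel, the steel one is meant.

How it is judged:
By the outcome, as a careful person would: the job done as asked, in the order asked, and still so for the second after the job is handed in, while the arm keeps its last pose, push and grip.
It also fails if it takes over 40 s, if anything falls off the work surface, if the arm or the gripper's body presses on something with over 40 N, if the wrist force passes 120 N, or if a joint passes its speed limit or range.

## Working session

There is one attempt and no reset: what is moved stays moved. The work goes in short steps, Python scripts to look and compute and a tool call to move; the robot and the scene stay as the last step left them, time stands still between calls to the robot, and variables do not carry over. Pictures are saved under pics/ and viewed, and the job is handed in when it is done.

Besides the shell and the picture viewer there is one more tool, called after "Call:" by a JSON object that holds its "api" and its "payload". arm_command: Moves the arm, as the interface text tells. Its arguments: {"type":"object","properties":{"xyz":{"type":"array"},"yaw":{"type":"array"},"claw":{"type":"number"},"force":{"type":"number"}},"required":["xyz","yaw"]}

```bash
ls; mkdir -p pics; cat > h.py <<'E'
from cell import arm
import numpy as np, cv2
def snap(n,tag):
    p,d=arm.snapshot(n); cv2.imwrite(f'pics/{tag}.png',p); np.savez(f'{tag}.npz',p=p,d=d); return p,d
def world(n,u,v,z):
    c=arm.get_calibration(n);K=np.array(c['camera_matrix']);R=np.array(c['R']);t=np.array(c['t'])
    return R.T@(z*np.linalg.inv(K)@[u,v,1]-t)
def ray(n,u,v,h):
    c=arm.get_calibration(n);K=np.array(c['camera_matrix']);R=np.array(c['R']);t=np.array(c['t'])
    o=-R.T@t; r=R.T@np.linalg.inv(K)@[u,v,1]; return o+r*(h-o[2])/r[2]
def proj(n,X):
    c=arm.get_calibration(n);K=np.array(c['camera_matrix']);R=np.array(c['R']);t=np.array(c['t'])
    q=K@(R@np.array(X)+t); return q[:2]/q[2]
E
python3 - <<'E'
from h import *
for n in('side','top'):
    snap(n,n+'0'); c=arm.get_calibration(n); print(n,-np.array(c['R']).T@c['t'])
print(arm.get_state()); print(arm.grasp_offset, [a for a in dir(arm) if a[0]!='_'])
E
```

```text
pics
side [ 0.30648402 -0.81304879  0.83449197]
top [0.27818572 0.0212029  1.3685101 ]
{'time_s': 0.1, 'joint_positions': array([ 1.02799923e+00,  5.32871634e-02,  1.61416904e+00, -1.98144971e-05,
        1.47599985e+00, -1.18994004e-01]), 'joint_vel': array([-0.00014183, -0.00218143, -0.00532696, -0.001211  , -0.00017787,
       -0.00074121]), 'joint_efforts': array([ 1.70484527e-04, -3.94905603e+01, -3.71364462e+01, -1.16907686e-04,
        3.87044114e-03,  1.00701374e-05]), 'ee_pos': array([0.25672389, 0.56921572, 0.23018086]), 'eef_rot': array([-3.13974009e+00, -2.01627475e-04,  2.71779127e+00]), 'ft_force': array([ 0.85350563, -0.78005123, -0.7591099 ]), 'wrist_torque': array([ 0.06565166, -0.02539603, -0.03519962]), 'gripper_width': 0.08540977865388402}
0.0187 ['IKError', 'get_calibration', 'get_state', 'grasp_offset', 'job_done', 'snapshot']
```

View pics/side0.png

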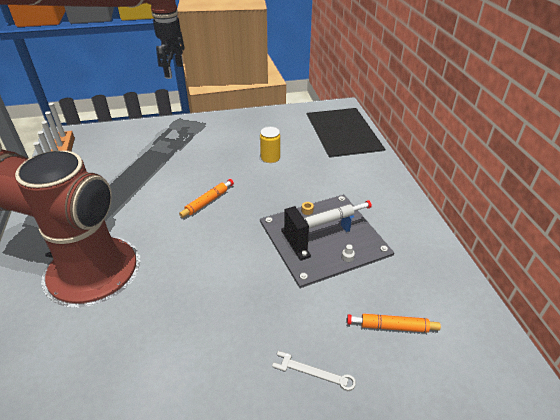

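View pics/top0.png

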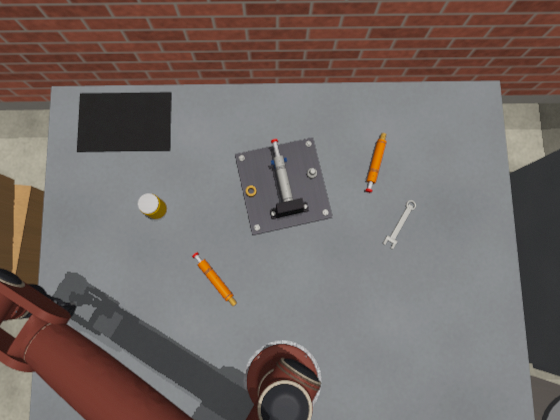

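```bash
python3 - <<'E'
from h import *
s=np.load('side0.npz');t=np.load('top0.npz')
a=cv2.resize(s['p'][170:300,240:410],None,fx=4,fy=4,interpolation=2);cv2.imwrite('pics/sz.png',a)
a=cv2.resize(t['p'][125:245,225:345],None,fx=5,fy=5,interpolation=2);cv2.imwrite('pics/tz.png',a)
d=t['d']
for v in range(136,216,4):
    u=int(round(275+(v-141)*(289-275)/(205-141)));
    print((u,v),[world('top',u+k,v,d[v,u+k]).round(3).tolist() for k in(0,)])
for u,v in[(240,157),(313,140),(330,212),(257,233)]: print(world('top',u,v,d[v,u]).round(3))
E
```

```text
(274, 136) [[0.765, 0.011, 0.001]]
(275, 140) [[0.721, 0.009, 0.089]]
(276, 144) [[0.712, 0.006, 0.076]]
(277, 148) [[0.698, 0.003, 0.08]]
(277, 152) [[0.686, 0.003, 0.078]]
(278, 156) [[0.67, 0.001, 0.088]]
(279, 160) [[0.656, -0.002, 0.094]]
(280, 164) [[0.644, -0.005, 0.093]]
(281, 168) [[0.631, -0.008, 0.092]]
(282, 172) [[0.618, -0.01, 0.094]]
(283, 176) [[0.607, -0.013, 0.089]]
(284, 180) [[0.595, -0.016, 0.088]]
(284, 184) [[0.583, -0.016, 0.088]]
(285, 188) [[0.571, -0.019, 0.085]]
(286, 192) [[0.558, -0.021, 0.088]]
(287, 196) [[0.546, -0.024, 0.087]]
(288, 200) [[0.533, -0.027, 0.088]]
(289, 204) [[0.518, -0.029, 0.106]]
(290, 208) [[0.506, -0.031, 0.108]]
(291, 212) [[0.501, -0.036, 0.063]]
[0.691 0.121 0.017]
[ 0.746 -0.115  0.01 ]
[ 0.508 -0.161  0.013]
[0.446 0.07  0.007]
```

View pics/sz.png

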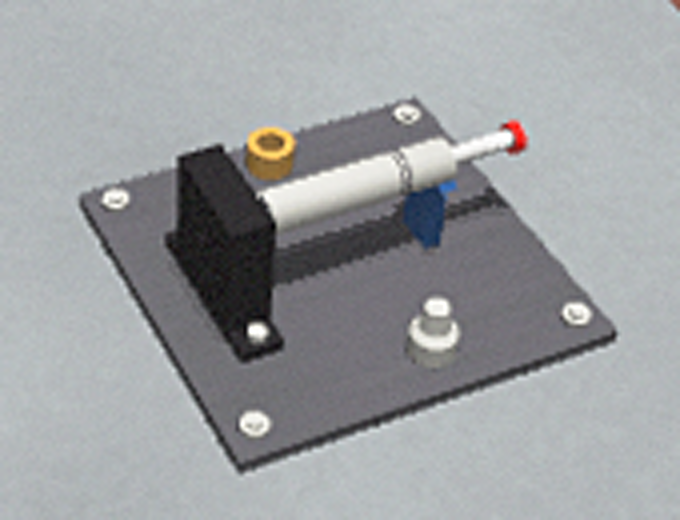

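View pics/tz.png

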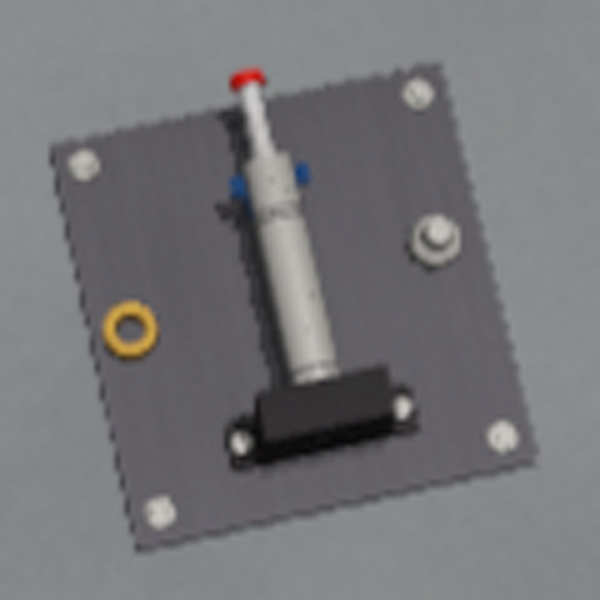

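```bash
python3 - <<'E'
from h import *
t=np.load('top0.npz');p=t['p'].astype(int);d=t['d']
P=[]
for v in range(159,199):
    u=np.arange(262,302); g=p[v,262:302].mean(1)
    # subpixel edges
    w=np.where(g>125)[0]
    if len(w)<4: continue
    a,b=w[0],w[-1]
    ea=a-(g[a]-125)/(g[a]-g[a-1]); eb=b+(g[b]-125)/(g[b]-g[b+1])
    m=262+(ea+eb)/2; X=ray('top',m,v,0.075); P.append([*X[:2],eb-ea,v])
P=np.array(P); print(P[::3].round(4).tolist())
ok=(abs(P[:,2]-np.median(P[:,2]))<1.0)
k,c=np.polyfit(P[ok,0],P[ok,1],1); print('slope',k,np.arctan(k),'y at .6',k*.6+c, (P[ok,1]-k*P[ok,0]-c).std())
for n in('top','side'):
    q=np.load(n+'0.npz')['p'].astype(int); m=(q[...,2]>150)&(q[...,1]<70)&(q[...,0]<80)
    nn,l,st,ce=cv2.connectedComponentsWithStats(m.astype('uint8'))
    for i in range(1,nn):
        if 8<st[i,4]<200: print(n,st[i],ce[i],ray(n,*ce[i],.075).round(4))
# block top edge: points of depth height .095-.115
vv,uu=np.mgrid[196:216,270:312]
W=np.array([world('top',u,v,d[v,u]) for u,v in zip(uu.ravel(),vv.ravel())])
b=(W[:,2]>.098)&(p[196:216,270:312].mean(2).ravel()<60)
print(W[b].mean(0),cv2.minAreaRect((W[b][:,:2]*1000).astype('float32')))
E
```

```text
[[0.6646, -0.002, 8.3033, 159.0], [0.6551, -0.0035, 8.0455, 162.0], [0.6456, -0.0045, 7.6694, 165.0], [0.636, -0.0087, 6.6244, 168.0], [0.6266, -0.0094, 8.3326, 171.0], [0.6171, -0.0112, 8.4937, 174.0], [0.6077, -0.0134, 8.5929, 177.0], [0.5983, -0.0151, 8.5262, 180.0], [0.5889, -0.0168, 8.5159, 183.0], [0.5796, -0.019, 8.6063, 186.0], [0.5702, -0.0208, 8.8075, 189.0], [0.5609, -0.0224, 8.5464, 192.0], [0.5516, -0.0245, 8.6077, 195.0], [0.5423, -0.0262, 7.5598, 198.0]]
slope 0.20004018804383644 0.1974342019010603 y at .6 -0.014704646845479327 0.0002995611941497473
top [272 139   6   3  10] [274.3 140. ] [0.7254 0.011  0.075 ]
top [366 188   6   4  12] [368.58333333 189.66666667] [ 0.5641 -0.2725  0.075 ]
top [193 253   5   4  10] [195.  254.1] [0.3778 0.2513 0.075 ]
side [228 179   6   5  13] [230.69230769 181.        ] [0.3755 0.1885 0.075 ]
side [367 201   4   6  13] [369.         203.30769231] [0.7252 0.0156 0.075 ]
side [348 315   3   9  25] [349.04 318.88] [ 0.5552 -0.3231  0.075 ]
[ 0.50985393 -0.02983174  0.11921536] ((405.5617980957031, -25.09154510498047), (80.16719055175781, 258.9295349121094), 87.2295150756836)
```

```bash
python3 - <<'E'
from h import *
for u,v in [(276,203.4),(302.6,198)]: print('blockface',ray('top',u,v,.106))
for u,v in [(278.8,155.4)]: print('tail top',ray('top',u,v,.09),ray('top',u,v,.075))
# origin candidates
th=.1974;ex=np.array([np.cos(th),np.sin(th),0])
def ax(x): return np.array([x,-.0147+.2*(x-.6),.075])
t=np.load('top0.npz')['p'].astype(int);s=np.load('side0.npz')['p'].astype(int)
print(t[135:170,278].mean(1))
print('colprofile along axis, top:')
for x in np.arange(.5,.75,.004):
    a=ax(x);a[2]=.088;u,v=proj('top',a); b=ax(x);ps=proj('side',b)
    print(round(x,3),(u.round(1),v.round(1)),t[int(round(v)),int(round(u))],ps.round(1),s[int(round(ps[1])),int(round(ps[0]))])
E
```

```text
blockface [0.52034439 0.00953964 0.106     ]
blockface [ 0.53526308 -0.06919928  0.106     ]
tail top [ 0.67138875 -0.00171269  0.09      ] [ 0.67600197 -0.00198155  0.075     ]
[138.66666667 139.66666667 138.66666667 138.         138.33333333
 124.66666667 115.33333333 131.33333333 138.66666667 123.66666667
  97.          93.33333333  91.66666667 101.66666667 128.
 150.66666667 161.66666667 167.         175.33333333 184.
 187.66666667 182.         174.         173.         172.33333333
 165.66666667 164.66666667 167.         166.         164.
 161.33333333 141.33333333 131.66666667 126.33333333 126.66666667]
colprofile along axis, top:
0.5 (np.float64(290.9), np.float64(211.0)) [19 17 18] [291.2 227.9] [38 32 36]
0.504 (np.float64(290.6), np.float64(209.7)) [36 36 36] [292.7 227.4] [33 32 31]
0.508 (np.float64(290.3), np.float64(208.4)) [53 50 53] [294.1 227. ] [29 32 34]
0.512 (np.float64(290.0), np.float64(207.1)) [52 50 53] [295.6 226.5] [37 37 37]
0.516 (np.float64(289.7), np.float64(205.7)) [52 49 53] [297.1 226.1] [49 49 54]
0.52 (np.float64(289.4), np.float64(204.4)) [52 49 5
[... 4249 characters left out ...]
8 221]
0.72 (np.float64(274.9), np.float64(140.3)) [ 29  37 204] [368.  205.1] [ 93  94 121]
0.724 (np.float64(274.6), np.float64(139.0)) [ 63  67 195] [369.3 204.7] [ 24  28 223]
0.728 (np.float64(274.3), np.float64(137.8)) [122 121 159] [370.6 204.3] [102 103 228]
0.732 (np.float64(274.0), np.float64(136.5)) [141 140 136] [371.9 203.9] [190 188 187]
0.736 (np.float64(273.8), np.float64(135.3)) [140 138 135] [373.2 203.5] [194 192 182]
0.74 (np.float64(273.5), np.float64(134.0)) [140 138 136] [374.5 203.1] [193 191 184]
0.744 (np.float64(273.2), np.float64(132.8)) [140 138 135] [375.8 202.7] [192 189 184]
0.748 (np.float64(272.9), np.float64(131.5)) [140 138 136] [377.1 202.3] [189 189 181]
```

Call:
{"api": "arm_command", "payload": {"xyz": [[2,-3,4],[5,-8,10],[8,-13,17],[11,-18,17],[14,-24,17],[17,-30,17],[20,-36,17],[23,-41,17],[26,-46,17],[29,-51,17],[31,-56,17],[33,-58.5,17],[33,-58.5,17],[33,-58.5,17],[33,-58.5,17]], "yaw": [0.05,0.1,0.15,0.2,0.26,0.32,0.38,0.44,0.5,0.56,0.6,0.62,0.62,0.62,0.62], "claw": 1}}

```text
time_s: 1.98
ee_pos: [0.5866, -0.0142, 0.4016]
eef_rot: [3.142, 0.0, -2.944]
ft_force: [-0.5, 0.5, 0.4]
gripper_width: 0.0856
```

Call:
{"api": "arm_command", "payload": {"xyz": [[0,0,6],[0,0,12],[0,0,18],[0,0,24],[0,0,30],[0,0,36],[0,0,42],[0,0,48],[0,0,54],[0,0,60],[0,0,60],[0,0,60]], "yaw": [0,0,0,0,0,0,0,0,0,0,0,0]}}

```text
time_s: 3.48
ee_pos: [0.5471, -0.0142, 0.8548]
eef_rot: [-3.122, 0.059, -2.945]
ft_force: [-0.7, 0.3, 0.2]
gripper_width: 0.0857
```

```bash
python3 - <<'E'
from h import *
print(arm.get_state()['joint_positions'])
E
```

```text
[-0.1629145   0.40522399  0.05504813  0.00394599  2.61904895 -1.92667921]
```

Call:
{"api": "arm_command", "payload": {"xyz": [[-5,0,0],[-10,0,0],[-15,0,0],[-20,0,0],[-25,0,0],[-30,0,0],[-30,0,0],[-30,0,0]], "yaw": [0,0,0,0,0,0,0,0]}}

```text
time_s: 4.47
ee_pos: [0.2486, -0.0146, 0.8535]
eef_rot: [-3.122, 0.057, -2.945]
ft_force: [1.0, -0.6, -1.1]
gripper_width: 0.0854
```

```bash
python3 - <<'E'
from h import *
print(arm.get_state()['joint_positions'])
E
```

```text
[-0.37836748 -0.35704198  0.84186964  0.02820313  2.59762779 -2.12038161]
```

Call:
{"api": "arm_command", "payload": {"xyz": [[0,0,6],[0,0,12],[0,0,18],[0,0,24],[0,0,30],[0,0,36],[0,0,36],[0,0,36]], "yaw": [0,0,0,0,0,0,0,0]}}

```text
time_s: 5.48
ee_pos: [0.2985, -0.0144, 0.9072]
eef_rot: [-3.088, 0.115, -2.943]
ft_force: [1.2, -0.1, -0.4]
gripper_width: 0.0854
```

```bash
python3 - <<'E'
from h import *
print(arm.get_state()['joint_positions'])
E
```

```text
[-0.3081045  -0.16487213  0.56064335  0.01878805  2.61904031 -2.05783796]
```

Call:
{"api": "arm_command", "payload": {"xyz": [[-5,0,5],[-10,0,10],[-15,0,15],[-20,0,20],[-25,0,25],[-30,0,30]], "yaw": [0,0,0,0,0,0]}}

```text
time_s: 6.22
ee_pos: [0.1986, -0.0058, 0.9051]
eef_rot: [-3.041, 0.165, -2.939]
ft_force: [-0.8, 0.3, -0.9]
gripper_width: 0.0854
```

```bash
python3 - <<'E'
from h import *
print(arm.get_state()['joint_positions'])
E
```

```text
[-0.43947059 -0.38318521  0.71326996  0.03599895  2.61889492 -2.17157927]
```

Call:
{"api": "arm_command", "payload": {"xyz": [[-30,0,30]], "yaw": [0]}}

```text
time_s: 6.35
ee_pos: [0.1772, -0.0016, 0.9135]
eef_rot: [-3.008, 0.192, -2.935]
ft_force: [0.5, 0.4, 0.7]
gripper_width: 0.0854
```

Call:
{"api": "arm_command", "payload": {"xyz": [[-60,0,60],[-60,0,60]], "yaw": [0,0]}}

```text
time_s: 6.6
ee_pos: [0.1458, 0.0229, 0.9315]
eef_rot: [-2.951, 0.226, -2.935]
ft_force: [-0.3, -0.5, 0.4]
gripper_width: 0.0852
```

```bash
python3 - <<'E'
from h import *
print(arm.get_state()['joint_positions'])
E
```

```text
[-0.17557586 -0.41559012  0.6505567  -0.18902177  2.61979215 -2.10858227]
```

```bash
python3 - <<'E'
from h import *
d=np.load('top0.npz')['d']
for u,v in [(540,200),(530,330),(548,420-10),(545,120),(540,60),(300,70),(300,30),(300,3),(500,40),(10,220),(30,250),(20,320),(505,90),(505,200)]: print((u,v),world('top',u,v,d[v,u]).round(2))
E
```

```text
(540, 200) [ 0.62 -1.12 -0.45]
(530, 330) [ 0.07 -1.13 -0.64]
(548, 410) [-0.21 -1.03 -0.4 ]
(545, 120) [ 1.1  -1.39 -0.75]
(540, 60) [ 1.2  -1.11 -0.33]
(300, 70) [ 1.2  -0.11 -0.39]
(300, 30) [ 1.2  -0.09 -0.09]
(300, 3) [ 1.2  -0.08  0.06]
(500, 40) [ 1.2  -0.87 -0.18]
(10, 220) [ 0.57  1.09 -0.4 ]
(30, 250) [ 0.45  1.05 -0.49]
(20, 320) [ 0.15  1.21 -0.74]
(505, 90) [ 1.2  -1.12 -0.62]
(505, 200) [ 0.54 -0.73  0.  ]
```

```bash
cat >> h.py <<'E'
from scipy.spatial.transform import Rotation as Ro
def tool():
    s=arm.get_state(); M=Ro.from_euler('xyz',s['eef_rot']).as_matrix()
    z=M[:,2];y=M[:,1];x=M[:,0]
    print('t',s['time_s'],'pos',s['ee_pos'].round(4),'q',s['joint_positions'].round(3),'w',s['gripper_width'])
    print('toolz az',np.degrees(np.arctan2(z[1],z[0])).round(1),'tilt',np.degrees(np.arccos(-z[2])).round(1),'y az',np.degrees(np.arctan2(y[1],y[0])).round(1),'y elev',np.degrees(np.arcsin(y[2])).round(1),'x az',np.degrees(np.arctan2(x[1],x[0])).round(1),'x elev',np.degrees(np.arcsin(x[2])).round(1))
    print('F',s['ft_force'].round(1),'T',s['wrist_torque'].round(2)); return s,M
E
python3 - <<'E'
from h import *
tool()
E
```

```text
t 6.6 pos [0.1458 0.0229 0.9315] q [-0.176 -0.416  0.651 -0.189  2.62  -2.109] w 0.08515887341487742
toolz az -28.9 tilt 16.8 y az 99.4 y elev -10.6 x az -168.2 x elev -12.9
F [-0.3 -0.5  0.4] T [ 0.02  0.16 -0.03]
```

Call:
{"api": "arm_command", "payload": {"xyz": [[4,0,-4],[8,-1,-8],[12,-1,-12],[16,-2,-16],[20,-2,-21],[24,-3,-26],[28,-3,-31],[32,-4,-36],[36,-4,-41],[40,-5,-46],[44,-5,-50],[46.5,-5,-53],[46.5,-5,-53],[46.5,-5,-53],[46.5,-5,-53],[46.5,-5,-53],[46.5,-5,-53],[46.5,-5,-53],[46.5,-5,-53],[46.5,-5,-53]], "yaw": [0,0,0,0,0,-0.18,-0.36,-0.54,-0.72,-0.9,-1.08,-1.26,-1.44,-1.62,-1.8,-1.98,-2.16,-2.34,-2.52,-2.7]}}

```text
time_s: 9.1
ee_pos: [0.6166, -0.0277, 0.4002]
eef_rot: [-2.957, 0.215, 0.649]
ft_force: [-0.1, -0.2, -0.5]
gripper_width: 0.0855
```

```bash
python3 - <<'E'
from h import *
tool()
E
```

```text
t 9.1 pos [ 0.6166 -0.0277  0.4002] q [-0.155  0.174  1.224 -0.026  2.025  0.779] w 0.08547314472402343
toolz az 176.0 tilt 16.2 y az -55.1 y elev -10.3 x az 37.2 x elev -12.3
F [-0.1 -0.2 -0.5] T [ 0.02 -0.11 -0.02]
```

Call:
{"api": "arm_command", "payload": {"xyz": [[-0.2,0,-5],[-0.5,0,-10],[-0.9,0,-15],[-0.9,0,-20],[-0.9,0,-24.5],[-0.9,0,-24.5]], "yaw": [-0.14,-0.28,-0.412,-0.412,-0.412,-0.412]}}

```text
time_s: 9.85
ee_pos: [0.605, -0.0272, 0.1506]
eef_rot: [-2.953, 0.223, 0.244]
ft_force: [0.3, -1.0, -0.5]
gripper_width: 0.0856
```

```bash
python3 - <<'E'
from h import *
s,M=tool()
P=np.array([.5865,-.0174,.075]); print('to grasp',(P+.016*M[:,2]-s['ee_pos'])*100)
p,d=snap('side','s1'); snap('top','t1')
cv2.imwrite('pics/s1z.png',cv2.resize(p[120:300,230:410],None,fx=4,fy=4,interpolation=2)[:600])
E
```

```text
t 9.85 pos [ 0.605  -0.0272  0.1506] q [-0.203  0.246  1.557  0.076  1.62   1.139] w 0.08564947408509385
toolz az 153.1 tilt 16.7 y az -78.5 y elev -10.6 x az 14.0 x elev -12.8
F [ 0.3 -1.  -0.5] T [-0.05 -0.12  0.03]
to grasp [-2.25814479  1.18475313 -9.0906216 ]
```

View pics/s1z.png

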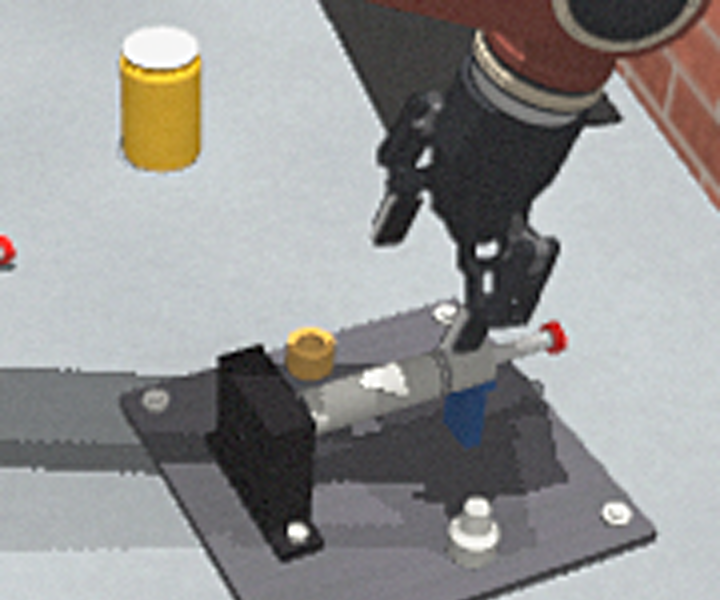

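View pics/t1.png

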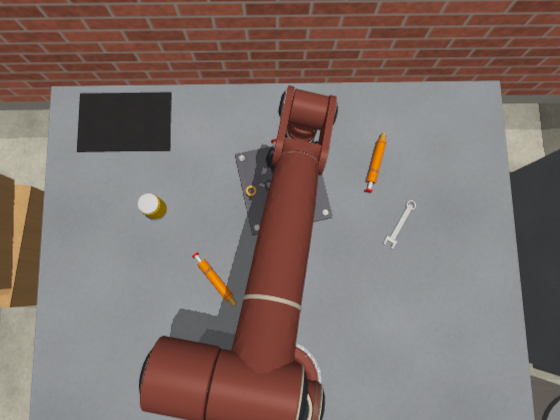

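Call:
{"api": "arm_command", "payload": {"xyz": [[-0.7,0.4,-3],[-1.4,0.75,-5.7],[-1.9,1,-7.5],[-2.3,1.2,-9.1],[-2.3,1.2,-9.1],[-2.3,1.2,-9.1]], "yaw": [0,0,0,0,0,0]}}

```text
time_s: 10.7
ee_pos: [0.5854, -0.0154, 0.0641]
eef_rot: [-2.957, 0.215, 0.243]
ft_force: [-0.0, 1.0, -0.3]
gripper_width: 0.0854
```

```bash
python3 - <<'E'
from h import *
tool()
p,d=snap('side','s2')
cv2.imwrite('pics/s2z.png',cv2.resize(p[150:300,250:410],None,fx=4,fy=4,interpolation=2)[:600])
E
```

```text
t 10.7 pos [ 0.5854 -0.0154  0.0641] q [-0.191  0.288  1.662  0.079  1.464  1.138] w 0.08544738660619923
toolz az 152.6 tilt 16.2 y az -78.4 y elev -10.3 x az 13.9 x elev -12.3
F [-0.   1.  -0.3] T [-0.1  -0.1   0.02]
```

View pics/s2z.png

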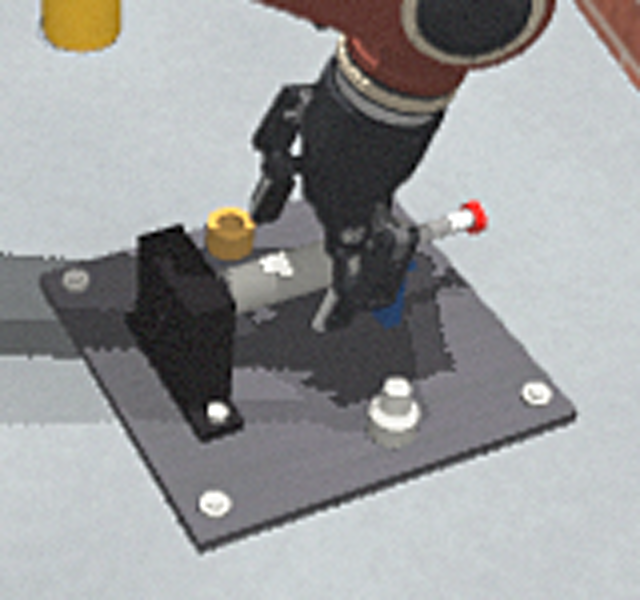

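Call:
{"api": "arm_command", "payload": {"xyz": [[0,0.1,-0.5],[0,0.1,-0.5],[0,0.1,-0.5]], "yaw": [0,0,0]}}

```text
time_s: 11.12
ee_pos: [0.5844, -0.0142, 0.058]
eef_rot: [-2.956, 0.216, 0.243]
ft_force: [-0.6, -0.3, -0.7]
gripper_width: 0.085
```

Call:
{"api": "arm_command", "payload": {"xyz": [[0,0,0],[0,0,0],[0,0,0],[0,0,0],[0,0,0],[0,0,0],[0,0,0],[0,0,0]], "yaw": [0,0,0,0,0,0,0,0], "claw": 0, "force": 70}}

```text
time_s: 12.12
ee_pos: [0.5846, -0.0137, 0.0585]
eef_rot: [-2.955, 0.216, 0.243]
ft_force: [-0.9, 3.9, 5.0]
gripper_width: 0.0282
```

```bash
python3 - <<'E'
from h import *
tool()
E
```

```text
t 12.125 pos [ 0.5846 -0.0137  0.0585] q [-0.189  0.294  1.665  0.081  1.456  1.138] w 0.028150133631940185
toolz az 152.5 tilt 16.3 y az -78.4 y elev -10.4 x az 13.9 x elev -12.4
F [-0.9  3.9  5. ] T [ 0.65  0.18 -0.13]
```

Call:
{"api": "arm_command", "payload": {"xyz": [[0.3,0.1,0.03],[0.8,0.2,0.05],[1.3,0.3,0.05],[1.8,0.4,0.05],[2.3,0.5,0.05],[2.75,0.58,0.05],[2.94,0.62,0.05],[2.94,0.62,0.05],[2.94,0.62,0.05]], "yaw": [0,0,0,0,0,0,0,0,0]}}

```text
time_s: 13.25
ee_pos: [0.6116, -0.0079, 0.0579]
eef_rot: [-2.954, 0.222, 0.244]
ft_force: [-8.2, 2.8, 6.3]
gripper_width: 0.0283
```

```bash
python3 - <<'E'
from h import *
tool()
p,d=snap('side','s3')
cv2.imwrite('pics/s3z.png',cv2.resize(p[150:300,250:410],None,fx=4,fy=4,interpolation=2)[:600])
E
```

```text
t 13.25 pos [ 0.6116 -0.0079  0.0579] q [-0.173  0.354  1.592  0.083  1.474  1.155] w 0.028341747605799553
toolz az 153.2 tilt 16.6 y az -78.4 y elev -10.5 x az 14.0 x elev -12.7
F [-8.2  2.8  6.3] T [0.37 0.95 0.21]
```

View pics/s3z.png

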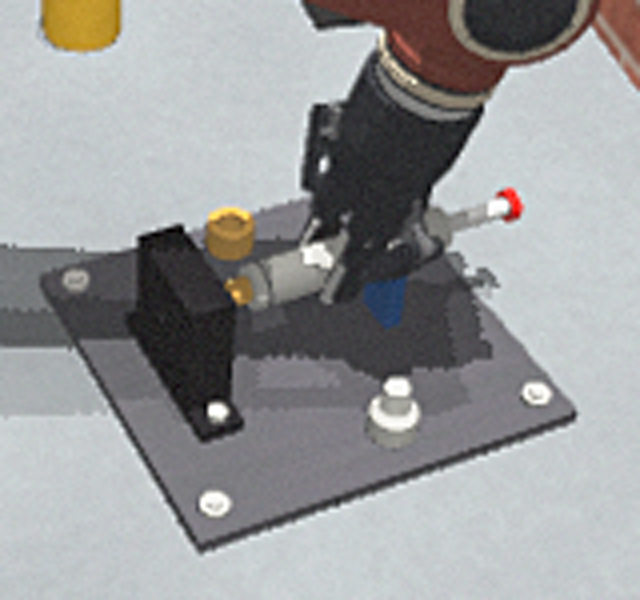

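Call:
{"api": "arm_command", "payload": {"xyz": [[0.4,0.08,0],[0.7,0.14,0],[0.7,0.14,0.5],[0.7,0.14,2],[0.7,0.14,4.5],[0.7,0.14,8],[0.7,0.14,12],[0.7,0.14,16],[0.7,0.14,20],[0.7,0.14,25],[0.7,0.14,25]], "yaw": [0,0,0,0,0,0,0,0,0,0,0], "force": 90}}

```text
time_s: 14.68
ee_pos: [0.6229, -0.0073, 0.3146]
eef_rot: [-2.961, 0.206, 0.241]
ft_force: [0.8, -0.2, -4.4]
gripper_width: 0.0275
```

```bash
python3 - <<'E'
from h import *
tool()
p,d=snap('side','s4')
cv2.imwrite('pics/s4z.png',cv2.resize(p[60:240,250:440],None,fx=3.3,fy=3.3,interpolation=2)[:600])
E
```

```text
t 14.675 pos [ 0.6229 -0.0073  0.3146] q [-0.169  0.174  1.361  0.088  1.865  1.194] w 0.027538681752476087
toolz az 152.1 tilt 15.7 y az -78.3 y elev -10.1 x az 13.8 x elev -11.8
F [ 0.8 -0.2 -4.4] T [-0.25 -0.26  0.02]
```

View pics/s4z.png

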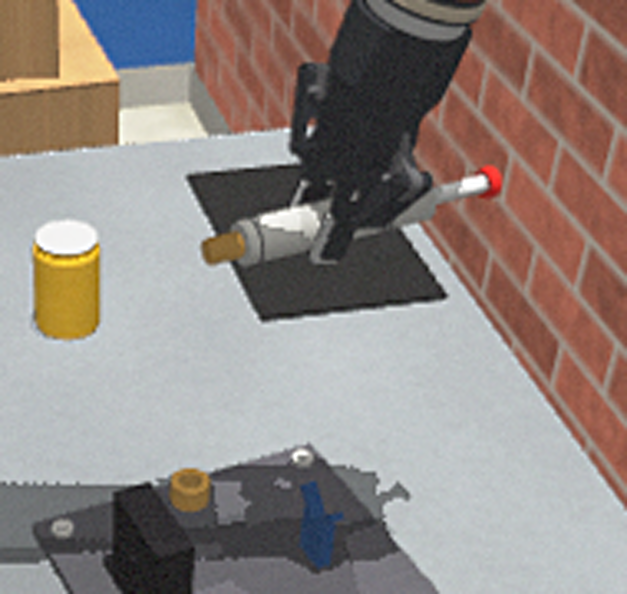

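Call:
{"api": "arm_command", "payload": {"xyz": [[2,0,4],[4,0,9],[6,0,14],[8,0,19],[10,0,24],[13,0,29],[16,0,33],[19,0,35],[22,0,36]], "yaw": [-0.08,-0.16,-0.24,-0.32,-0.32,-0.32,-0.32,-0.32,-0.32]}}

```text
time_s: 15.85
ee_pos: [0.7688, -0.0021, 0.6113]
eef_rot: [-2.95, 0.191, -0.083]
ft_force: [-0.0, 0.7, -4.4]
gripper_width: 0.0278
```

```bash
python3 - <<'E'
from h import *
tool()
E
```

```text
t 15.85 pos [ 0.7688 -0.0021  0.6113] q [-0.163  0.775  0.06   0.293  2.491  1.726] w 0.02779473998949365
toolz az 129.6 tilt 15.4 y az -96.9 y elev -10.8 x az -4.8 x elev -10.9
F [-0.   0.7 -4.4] T [-0.32 -0.14  0.02]
```

Call:
{"api": "arm_command", "payload": {"xyz": [[40,-4,20]], "yaw": [0]}}

```text
time_s: 15.98
ee_pos: [0.7797, -0.0036, 0.6072]
eef_rot: [-2.945, 0.159, -0.088]
ft_force: [-0.2, -0.6, -5.0]
gripper_width: 0.0275
```

Call:
{"api": "arm_command", "payload": {"xyz": [[40,-4,40]], "yaw": [0]}}

```text
time_s: 16.1
ee_pos: [0.7809, -0.0051, 0.6136]
eef_rot: [-2.939, 0.135, -0.095]
ft_force: [0.3, 0.5, -6.2]
gripper_width: 0.0274
```

```bash
python3 - <<'E'
from h import *
tool()
E
```

```text
t 16.1 pos [ 0.7809 -0.0051  0.6136] q [-0.171  0.769  0.062  0.3    2.439  1.726] w 0.027432982462669113
toolz az 117.8 tilt 13.9 y az -97.0 y elev -11.5 x az -5.4 x elev -7.8
F [ 0.3  0.5 -6.2] T [-0.3  -0.05  0.06]
```

Call:
{"api": "arm_command", "payload": {"xyz": [[90,-10,60],[90,-10,60],[90,-10,60],[90,-10,60]], "yaw": [0,0,0,0]}}

```text
time_s: 16.6
ee_pos: [0.798, -0.011, 0.6032]
eef_rot: [-2.933, 0.101, -0.101]
ft_force: [0.6, -0.4, -5.6]
gripper_width: 0.0278
```

```bash
python3 - <<'E'
from h import *
tool()
E
```

```text
t 16.6 pos [ 0.798  -0.011   0.6032] q [-0.177  0.784  0.057  0.297  2.396  1.715] w 0.02781352241807298
toolz az 109.8 tilt 13.3 y az -97.0 y elev -11.9 x az -5.8 x elev -5.8
F [ 0.6 -0.4 -5.6] T [-0.26  0.06  0.02]
```

Call:
{"api": "arm_command", "payload": {"xyz": [[60,-8,20]], "yaw": [0]}}

```text
time_s: 16.73
ee_pos: [0.8146, -0.0145, 0.5927]
eef_rot: [-2.928, 0.07, -0.106]
ft_force: [-0.1, 0.1, -5.2]
gripper_width: 0.0273
```

Call:
{"api": "arm_command", "payload": {"xyz": [[60,-8,20]], "yaw": [0]}}

```text
time_s: 16.85
ee_pos: [0.8321, -0.0185, 0.5791]
eef_rot: [-2.922, 0.042, -0.113]
ft_force: [1.2, -0.2, -5.3]
gripper_width: 0.0276
```

Call:
{"api": "arm_command", "payload": {"xyz": [[60,-8,20]], "yaw": [0]}}

```text
time_s: 16.98
ee_pos: [0.8487, -0.0221, 0.5675]
eef_rot: [-2.917, 0.013, -0.12]
ft_force: [-1.2, -0.3, -5.0]
gripper_width: 0.0275
```

Call:
{"api": "arm_command", "payload": {"xyz": [[60,-8,20]], "yaw": [0]}}

```text
time_s: 17.1
ee_pos: [0.865, -0.0255, 0.557]
eef_rot: [-2.911, -0.018, -0.127]
ft_force: [-0.4, 0.2, -5.2]
gripper_width: 0.0276
```

```bash
python3 - <<'E'
from h import *
tool()
E
```

```text
t 17.1 pos [ 0.865  -0.0255  0.557 ] q [-0.19   0.839  0.057  0.292  2.222  1.687] w 0.027555095359146988
toolz az 78.4 tilt 13.2 y az -97.1 y elev -13.2 x az -7.3 x elev 1.0
F [-0.4  0.2 -5.2] T [-0.26  0.23 -0.01]
```

Call:
{"api": "arm_command", "payload": {"xyz": [[40,-4,50]], "yaw": [0]}}

```text
time_s: 17.23
ee_pos: [0.8631, -0.0254, 0.5694]
eef_rot: [-2.905, -0.04, -0.136]
ft_force: [0.3, -0.9, -7.0]
gripper_width: 0.0276
```

Call:
{"api": "arm_command", "payload": {"xyz": [[40,-4,50]], "yaw": [0]}}

```text
time_s: 17.35
ee_pos: [0.8577, -0.0239, 0.5953]
eef_rot: [-2.898, -0.084, -0.142]
ft_force: [-0.4, 0.3, -3.0]
gripper_width: 0.0275
```

Call:
{"api": "arm_command", "payload": {"xyz": [[40,-4,50]], "yaw": [0]}}

```text
time_s: 17.48
ee_pos: [0.8548, -0.0231, 0.6135]
eef_rot: [-2.891, -0.119, -0.15]
ft_force: [0.1, -0.4, -4.1]
gripper_width: 0.0278
```

Call:
{"api": "arm_command", "payload": {"xyz": [[40,-4,50]], "yaw": [0]}}

```text
time_s: 17.6
ee_pos: [0.8535, -0.0226, 0.6283]
eef_rot: [-2.884, -0.151, -0.159]
ft_force: [0.1, -0.0, -5.8]
gripper_width: 0.0276
```

```bash
python3 - <<'E'
from h import *
tool()
p,d=snap('side','s5')
cv2.imwrite('pics/s5z.png',cv2.resize(p[0:200,250:460],None,fx=3,fy=3,interpolation=2)[:600])
E
```

```text
t 17.6 pos [ 0.8535 -0.0226  0.6283] q [-0.2    0.76   0.055  0.319  2.162  1.712] w 0.027551179710592594
toolz az 51.3 tilt 17.1 y az -96.9 y elev -14.6 x az -9.1 x elev 8.6
F [ 0.1 -0.  -5.8] T [-0.27  0.35 -0.01]
```

View pics/s5z.png

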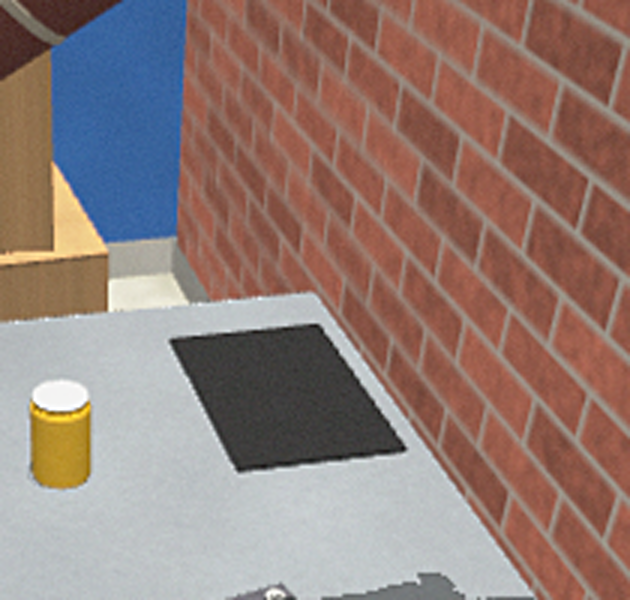

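Call:
{"api": "arm_command", "payload": {"xyz": [[40,-6,45]], "yaw": [0]}}

```text
time_s: 17.77
ee_pos: [0.8556, -0.0245, 0.6375]
eef_rot: [-2.876, -0.18, -0.168]
ft_force: [0.2, -0.0, -5.7]
gripper_width: 0.0275
```

Call:
{"api": "arm_command", "payload": {"xyz": [[40,-6,45]], "yaw": [0]}}

```text
time_s: 17.9
ee_pos: [0.857, -0.0263, 0.6497]
eef_rot: [-2.867, -0.214, -0.178]
ft_force: [0.5, -0.1, -5.6]
gripper_width: 0.0274
```

Call:
{"api": "arm_command", "payload": {"xyz": [[40,-6,45]], "yaw": [0]}}

```text
time_s: 18.02
ee_pos: [0.8586, -0.0277, 0.6613]
eef_rot: [-2.858, -0.247, -0.188]
ft_force: [-0.5, 0.4, -5.3]
gripper_width: 0.0276
```

Call:
{"api": "arm_command", "payload": {"xyz": [[40,-6,45]], "yaw": [0]}}

```text
time_s: 18.15
ee_pos: [0.8607, -0.029, 0.6725]
eef_rot: [-2.848, -0.281, -0.198]
ft_force: [-0.5, -0.1, -4.7]
gripper_width: 0.0276
```

Call:
{"api": "arm_command", "payload": {"xyz": [[40,-6,45]], "yaw": [0]}}

```text
time_s: 18.27
ee_pos: [0.8633, -0.0303, 0.6832]
eef_rot: [-2.838, -0.314, -0.209]
ft_force: [-0.0, -0.1, -4.4]
gripper_width: 0.0274
```

Call:
{"api": "arm_command", "payload": {"xyz": [[40,-6,45]], "yaw": [0]}}

```text
time_s: 18.4
ee_pos: [0.8664, -0.0315, 0.6936]
eef_rot: [-2.827, -0.348, -0.22]
ft_force: [-0.1, 0.2, -5.2]
gripper_width: 0.0275
```

```bash
python3 - <<'E'
from h import *
tool()
E
```

```text
t 18.4 pos [ 0.8664 -0.0315  0.6936] q [-0.223  0.699  0.056  0.351  2.016  1.724] w 0.027456843617042537
toolz az 31.1 tilt 26.6 y az -96.3 y elev -16.9 x az -12.6 x elev 19.9
F [-0.1  0.2 -5.2] T [-0.27  0.6   0.02]
```

Call:
{"api": "arm_command", "payload": {"xyz": [[40,-6,45]], "yaw": [0]}}

```text
time_s: 18.52
ee_pos: [0.8698, -0.0328, 0.7039]
eef_rot: [-2.815, -0.382, -0.232]
ft_force: [0.1, 0.1, -5.8]
gripper_width: 0.0274
```

Call:
{"api": "arm_command", "payload": {"xyz": [[40,-6,45]], "yaw": [0]}}

```text
time_s: 18.65
ee_pos: [0.8736, -0.0339, 0.714]
eef_rot: [-2.803, -0.416, -0.245]
ft_force: [-0.6, 0.3, -5.7]
gripper_width: 0.0279
```

Call:
{"api": "arm_command", "payload": {"xyz": [[40,-6,45]], "yaw": [0]}}

```text
time_s: 18.77
ee_pos: [0.8777, -0.0351, 0.724]
eef_rot: [-2.79, -0.45, -0.258]
ft_force: [0.2, 0.6, -6.7]
gripper_width: 0.028
```

Call:
{"api": "arm_command", "payload": {"xyz": [[40,-6,45]], "yaw": [0]}}

```text
time_s: 18.9
ee_pos: [0.882, -0.0363, 0.7338]
eef_rot: [-2.776, -0.484, -0.273]
ft_force: [0.2, -0.0, -5.6]
gripper_width: 0.0276
```

Call:
{"api": "arm_command", "payload": {"xyz": [[40,-6,45]], "yaw": [0]}}

```text
time_s: 19.02
ee_pos: [0.8867, -0.0374, 0.7436]
eef_rot: [-2.761, -0.518, -0.288]
ft_force: [0.2, 0.9, -4.8]
gripper_width: 0.0275
```

```bash
cat >> h.py <<'E'
M0=Ro.from_euler('xyz',[-2.955,.217,.243]).as_matrix()
B=M0.T@[np.cos(.197),np.sin(.197),0]
def slope():
    s,M=tool(); v=M@B; print('barrel tail az',np.degrees(np.arctan2(v[1],v[0])).round(1),'slope',np.degrees(np.arcsin(v[2])).round(1)); return s,M,v
E
python3 - <<'E'
from h import *
slope()
E
```

```text
t 19.025 pos [ 0.8867 -0.0374  0.7436] q [-0.236  0.664  0.056  0.371  1.866  1.731] w 0.027500465831854334
toolz az 22.4 tilt 36.2 y az -95.3 y elev -18.8 x az -16.5 x elev 29.7
F [ 0.2  0.9 -4.8] T [-0.28  0.76 -0.05]
barrel tail az -23.1 slope 41.2
```

Call:
{"api": "arm_command", "payload": {"xyz": [[40,-6,45]], "yaw": [0]}}

```text
time_s: 19.15
ee_pos: [0.8916, -0.0386, 0.7532]
eef_rot: [-2.745, -0.552, -0.304]
ft_force: [0.0, 0.0, -5.6]
gripper_width: 0.0276
```

Call:
{"api": "arm_command", "payload": {"xyz": [[40,-6,45]], "yaw": [0]}}

```text
time_s: 19.27
ee_pos: [0.8967, -0.0396, 0.7628]
eef_rot: [-2.728, -0.586, -0.322]
ft_force: [0.6, 0.0, -6.5]
gripper_width: 0.0273
```

```bash
python3 - <<'E'
from h import *
slope()
E
```

```text
t 19.275 pos [ 0.8967 -0.0396  0.7628] q [-0.24   0.655  0.056  0.378  1.8    1.734] w 0.02727554546262979
toolz az 20.0 tilt 40.3 y az -94.8 y elev -19.6 x az -18.4 x elev 33.6
F [ 0.6  0.  -6.5] T [-0.28  0.86 -0.02]
barrel tail az -26.0 slope 44.9
```

Slope is about 45°. I'll bring it back into camera view gently and check the plunger.

Call:
{"api": "arm_command", "payload": {"xyz": [[-2,0,-3],[-5,0,-7],[-8,0,-11],[-11,0,-15],[-14,0,-19],[-17,0,-23],[-20,0,-27],[-23,0,-31],[-25,0,-35],[-27,0,-38],[-28,0,-39],[-28,0,-39],[-28,0,-39],[-28,0,-39],[-28,0,-39],[-28,0,-39]], "yaw": [0,0,0,0,0,0,0,0,0,0,0,0,0,0,0,0]}}

```text
time_s: 21.28
ee_pos: [0.6166, -0.0396, 0.3725]
eef_rot: [-2.729, -0.585, -0.32]
ft_force: [-0.6, 0.6, -5.4]
gripper_width: 0.0276
```

```bash
python3 - <<'E'
from h import *
slope()
p,d=snap('side','s6'); snap('top','t6')
cv2.imwrite('pics/s6z.png',cv2.resize(p[0:200,230:440],None,fx=3,fy=3,interpolation=2)[:600])
E
```

```text
t 21.275 pos [ 0.6166 -0.0396  0.3725] q [-0.386 -0.393  1.882  0.496  1.143  1.29 ] w 0.027552119897385922
toolz az 20.0 tilt 40.2 y az -94.8 y elev -19.5 x az -18.4 x elev 33.5
F [-0.6  0.6 -5.4] T [-0.22  0.86 -0.  ]
barrel tail az -25.9 slope 44.8
```

View pics/s6z.png

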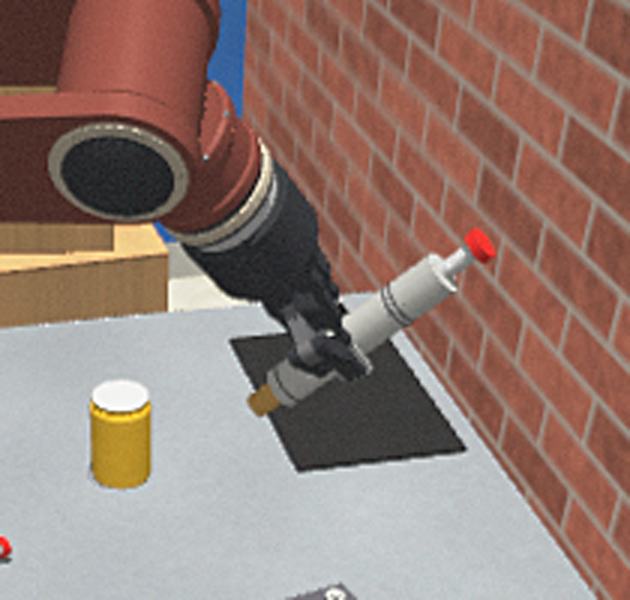

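View pics/t6.png

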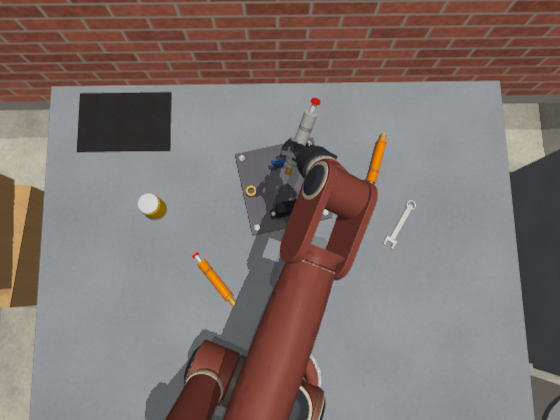

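```bash
python3 - <<'E'
from h import *
p=np.load('t6.npz')['p']; cv2.imwrite('pics/t6z.png',cv2.resize(p[85:205,260:380],None,fx=5,fy=5,interpolation=2))
p=np.load('s6.npz')['p']; cv2.imwrite('pics/s6y.png',cv2.resize(p[65:150,305:405],None,fx=7,fy=7,interpolation=2))
E
```

```text
(no output)
```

View pics/t6z.png

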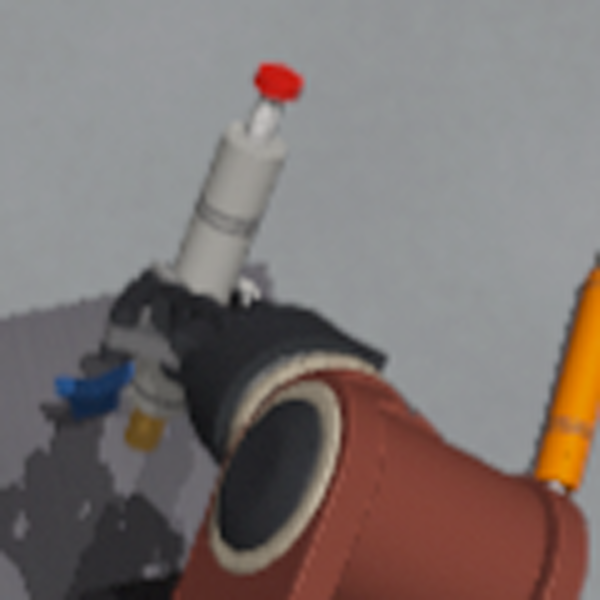

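View pics/s6y.png

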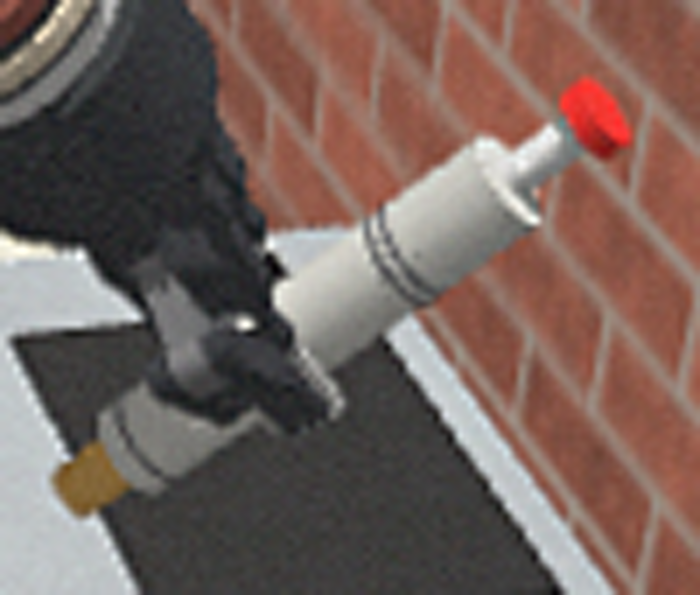

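```bash
python3 - <<'E'
from h import *
def P(n):
    c=arm.get_calibration(n);return np.array(c['camera_matrix'])@np.c_[c['R'],c['t']]
S=np.array([[315.7,135.4],[378,91.1],[391.9,82.4]]).T;T=np.array([[288.8,173.6],[311.4,112],[316.4,100.6]]).T
X=cv2.triangulatePoints(P('side'),P('top'),S,T);X=(X[:3]/X[3]).T
print(X.round(4))
n,t,f=X
for i in range(3): print(proj('side',X[i])-S[:,i],proj('top',X[i])-T[:,i])
print('nose-tail',np.linalg.norm(t-n),'tail-foot',np.linalg.norm(f-t),'nose-foot',np.linalg.norm(f-n))
v=f-n;print('slope',np.degrees(np.arcsin(v[2]/np.linalg.norm(v))), 'home nose-foot .200')
E
```

```text
[[ 0.5523 -0.0212  0.3282]
 [ 0.6603 -0.0696  0.4445]
 [ 0.6796 -0.0798  0.4648]]
[-0.32258648  0.07867392] [ 0.0356494  -0.29662328]
[ 0.54993081 -0.16348293] [-0.10890175  0.50250883]
[-0.25070005  0.07619248] [ 0.05505536 -0.22862724]
nose-tail 0.16588018295431514 tail-foot 0.029866418747627622 nose-foot 0.1957117317885222
slope 44.2628104028172 home nose-foot .200
```

Call:
{"api": "arm_command", "payload": {"xyz": [[0,0,0],[0,0,0],[0,0,0],[0,0,0],[0,0,0],[0,0,0],[0,0,0],[0,0,0]], "yaw": [0,0,0,0,0,0,0,0]}}

```text
time_s: 22.38
ee_pos: [0.6164, -0.0396, 0.3722]
eef_rot: [-2.729, -0.584, -0.321]
ft_force: [0.1, 0.3, -6.0]
gripper_width: 0.0279
```

```bash
python3 - <<'E'
from h import *
slope()
p,d=snap('side','s7'); q=np.load('s6.npz')['p']
for a in(q,p):
    m=(a[...,2]>150)&(a[...,1]<70)&(a[...,0]<80); vv,uu=np.where(m[60:110,360:410]); print('red foot',uu.mean()+360,vv.mean()+60)
a=np.load('side0.npz')['p']; m=np.abs(a.astype(int)-p).max(2); 
for nm,(u0,u1,v0,v1) in dict(can=(258,284,125,165),spanner=(270,360,345,395),nut=(338,360,240,264),bush=(300,316,198,214)).items(): print(nm,np.percentile(m[v0:v1,u0:u1],[50,95]))
E
```

```text
t 22.375 pos [ 0.6164 -0.0396  0.3722] q [-0.386 -0.393  1.883  0.496  1.143  1.29 ] w 0.02794782707006333
toolz az 20.1 tilt 40.2 y az -94.8 y elev -19.5 x az -18.4 x elev 33.5
F [ 0.1  0.3 -6. ] T [-0.2   0.86 -0.02]
barrel tail az -25.9 slope 44.8
red foot 389.45 80.91666666666667
red foot 389.3666666666667 81.08333333333333
can [ 9. 15.]
spanner [10. 15.]
nut [ 8. 15.]
bush [10. 16.]
```

Red foot is still and the bystanders are unchanged, so I'm handing it in.

```bash
python3 -c "
from h import *
print(arm.job_done())"
```

```text
the job is handed in; nothing more can be done
None
```

The slide test is done and handed in at about 22.4 s. I drew the steel barrel about 34 mm straight back out of the block, lifted it level, and turned it nose down. The arm still holds it up with the plunger home.

**How it was tilted:** the move commands have no tilt, so I asked for poses just beyond the arm's reach. The arm gave up a little tool angle each time, and the small tilts added up. I first tried this with an empty gripper. That left the tool about 16° off vertical when it gripped the barrel, which did no harm.

**Last checks:**
- **Slope:** 44.8° from the tool pose and 44.3° from the two cameras.
- **Height:** the nose tip is about 0.33 m above the bench.
- **Plunger:** the foot stands 30 mm beyond the tail end, against 32 mm when home. Nose tip to foot measures 196 mm against 200 mm. Both fall a little short, which I put down to camera error. The foot did not move over the last second.
- **Grip:** the grip is steady, and the wrist feels only the barrel's weight, about 6 N.
- **Other things:** the bush, cap nut, can and spanner look unchanged in the side view.

**Not seen:** the barrel was out of the side camera's view while the plunger slid, so I did not watch the slide itself. The arm was clear of everything at the time, and no contact showed in the wrist force.

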